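# Set the marking pressure on the pet-tag stand

## Task

Bring the marking stylus down onto the pet tag with the large outer knob on top of the stand, gently and only until the gauge needle has lifted clearly off its zero mark but is still short of the first short mark, and pause there a moment. Then use the small inner knob to bring the needle to the long thick mark (10 newtons) and let go. The needle must never go beyond the last mark; work the stand only by its knobs, and leave the tag and the other things on the desk where they are.

Things in the scene. Friction and masses are not known exactly. Their poses are not given: they have to be found in the camera images.
- coarse_grip (a point): Centre of the large outer (coarse) knob: black, ribbed, 54 mm across, 24 mm high, vertical axis, on top of the stand's column (46 mm square); this point is on the axis half-way up (12 mm below its top face). Clockwise from above lowers the head 8 mm per rad. It holds where it is left (about 0.2 N m to turn, more as the stylus presses); the small knob stands up out of its top.
- fine_grip (a point): Centre of the small inner (fine) knob: bare aluminium, ribbed, 22 mm across, 28 mm high, on the same axis, its underside 1 mm above the large knob's top; this point is half-way up (14 mm below its top). Clockwise from above raises the little table under the tag 1.5 mm per rad, pressing the tag up against the stylus, about 0.05 N m to turn; it holds where it is left and turns independently of the large knob.
- coarse_knob (a joint): Angle of the large knob, rad, grows clockwise from above (lowering); stops at -0.25 and 3.7.
- fine_knob (a joint): Angle of the small knob, rad, grows clockwise from above (raising the tag); starts at 0, stops at -3 and 3.
- gauge (a joint): Angle of the gauge needle, rad, clockwise from above from its zero mark: about 0.15 rad per newton (after the first 0.2 N) of stylus force on the tag. Zero mark 0, first short mark 0.75 (5 N), long thick mark 1.5 (10 N), last mark 2.25 (15 N).
- gauge_centre (a point): Centre of the round white gauge, 100 mm across, face up, on the sliding head (its face 151 mm above the desk when the large knob reads 0), 88 mm from the column's axis, on the side away from the stylus; black needle 40 mm long. Marks in clockwise order from above: zero, short, long thick, last.
- stylus_tip (a point): Lower end of the stylus (6 mm across at the tip), under the white head that slides down the column; sprung, it yields upwards about 0.25 mm per newton, up to 5.5 mm; 85 mm from the column's axis.
- tag_top (a point): Centre of the upper face of the round brass pet tag, 34 mm across, 4 mm thick, loose on the small round table straight under the stylus.
- stand: The marking stand, fixed: base 150 x 270 x 18 mm, origin under the column's axis on the table, z up; the stylus lies along its +y, the gauge along its -y. The head is at most 160 mm high, the knobs' column 178 mm.
- head: White sliding head of the stand with the stylus and gauge (moves with the large knob; not to be pushed). Its origin lies on the column's axis, at the table when the large knob reads 0, and goes down with it.
- nest: Fixed height-adjustable steel post, 42 mm across, that carries the little table with the tag; origin at the centre of its underside (sunk in the base), 43 mm below the tag's underside when the small knob reads 0.
- tag_dish: Bystander, loose: white bowl, 90 mm wide, 28 mm high; origin at the centre of its underside.
- pill_jar: Bystander, loose: amber jar, 48 mm wide, 75 mm high; origin at the centre of its underside.
- stapler: Bystander, loose: desk stapler, 135 x 40 mm, 41 mm high; origin at the centre of its underside.
- cat_figure: Bystander, loose: small white cat figurine, 72 mm high; origin at the centre of its underside.
- mug: Bystander, loose: blue mug, 80 mm wide, 92 mm high; origin at the centre of its underside.
- tablet_carton: Bystander, loose: white carton 60 x 110 x 35 mm; origin at the centre of its underside.

How it is judged:
By the outcome, as a careful person would: the job done as asked, in the order asked, and still so for the second after the job is handed in, with the robot touching nothing.
It also fails if it takes over 72 s, if anything falls off the work surface, if the arm or the gripper's body presses on something with over 40 N, if the wrist force passes 120 N, or if a joint passes its speed limit or range.

## Robot

A 6-joint arm with a two-finger parallel gripper is mounted at the origin on the work surface. World frame = base frame: x ahead of the robot, y to its left, z up, the work surface at z = 0. Lengths are in m, angles in degrees, forces in N, time in s.
With the tool pointing down it reaches from about 0.325 to 0.85 m from the base axis. Payload 15.5 kg.
Tool frame: the origin (TCP) lies midway between the tips of the shut fingers; the grasp point (between the pads) lies 19 mm behind it; y points along the fingers, x is the direction in which the jaws open and shut, and the axes are right-handed (so a half turn about y gives the same grasp; the last joint's range is limited). The gripper opens to 91 mm and grips with 3 to 60 N. Pads are 32 mm wide; open, the fingers measure 118 mm over their backs; the gripper's body (76 mm by 178 mm) begins 60 mm behind the grasp point.
Start: joints at [66.32, 28.281, 77.091, -0, 74.628, -5.472], TCP at [0.195, 0.594, 0.214] pointing down, gripper open.
Joint ranges: [-166.48, 166.48], [-47.26, 123.95], [12.59, 153.08], [-70.14, 250.14], [6.76, 159.57], [-176.63, 176.63]. Speed limits (degrees/s): [108.29, 108.29, 147.25, 172.46, 172.46, 172.46].

## Interface

Orientations are given as a 3x3 rotation matrix whose columns are the frame's x, y, z axes.
In Python, from bench import ctrl gives the robot as it stands. The module is installed in compiled form; this text tells all that it offers. Calls block until the motion is done:
- ctrl.goto(position, orientation): joint-space move of the TCP to a pose.
- ctrl.move_l(position, vel=0.15, ori=None, contact_N=None): straight line of the TCP; ori=None keeps the orientation; vel is the mean speed in m/s. With contact_N (N) it stops when the force on the tool has changed by that much, and returns True; else False.
- ctrl.movej(angles): joint-space move.
- ctrl.command_gripper(opening): opening from 0.0 (shut) to 1.0 (fully open); the grip force is fixed at half the most; returns when the fingers have stopped.
- ctrl.sleep(seconds).
- ctrl.ik(position, orientation): joint angles nearest the present ones, or None.
- ctrl.read_camera(name): name is "side" or "top"; returns the picture (420x560x3 uint8, blue, green, red); there is no depth.
- ctrl.camera_params(name): a dict with "fx", "fy", "cx", "cy" (pixels), "pose" (4x4, takes a point from camera to world coordinates). Camera axes: x right, y up, looking along -z (the intrinsics and any distortion apply to the point x, -y, -z); pixel columns grow to the right and rows downward; lengths in m; the calibration is good to about 2 mm. A picture is of the moment at which its call begins. camera_params takes no time and is no camera call.
A pose or a line that the arm cannot do raises ctrl.MotionError and nothing moves.
- ctrl.sign_off(): hands the job in, once; it reports no verdict.
Readings, each from a call of its own:
- ctrl.current_t(): time.
- ctrl.current_q(): joint angles.
- ctrl.current_dq(): joint speeds.
- ctrl.current_effort(): joint torques, N m.
- ctrl.current_tool_pos(): TCP position.
- ctrl.current_eef_rot(): TCP orientation.
- ctrl.current_contact_force(): force on the tool from outside, world axes, zero at the start.
- ctrl.current_wrist_torque(): the same for the moment, N m.
- ctrl.current_grip_width(): opening from 0.0 (shut) to 1.0 (fully open).
Only numpy, scipy, OpenCV 4.12 (cv2) and the standard library are available. Lean on these libraries where they do the work, as an engineer would, in place of code of your own. Each camera call takes 0.05 s, during which the arm holds its last target.

## Working session

There is one attempt and no reset: what is moved stays moved. The work goes in short steps, each a Python script; the robot and the scene stay as the last script left them, time stands still between calls to the robot, and variables do not carry over. Pictures are saved under pics/ and viewed, and the job is handed in when it is done.

```bash
mkdir -p pics
python3 - <<'E'
from bench import ctrl
import cv2
for n in("side","top"):
    p=ctrl.camera_params(n);print(n,p)
    cv2.imwrite(f"pics/{n}0.png",ctrl.read_camera(n))
print(ctrl.current_t())
E
```

```text
side {'fx': 435.46474725353573, 'fy': 435.46474725353573, 'cx': 279.00096696732425, 'cy': 208.44955170894636, 'pose': array([[ 0.85848612,  0.27991575, -0.42970775,  0.23191777],
       [-0.51266386,  0.44666111, -0.73325959, -0.59456059],
       [-0.01331716,  0.84978881,  0.52695505,  0.58553183],
       [ 0.        ,  0.        ,  0.        ,  1.        ]])}
top {'fx': 529.7777092362654, 'fy': 529.7777092362654, 'cx': 270.5459998697511, 'cy': 218.80163287098506, 'pose': array([[-0.00760068,  0.99148897, -0.12996868,  0.45645608],
       [-0.99996255, -0.0069982 ,  0.00509168,  0.01010708],
       [ 0.0041388 ,  0.13000252,  0.99150503,  1.26095183],
       [ 0.        ,  0.        ,  0.        ,  1.        ]])}
0.1
```

View pics/side0.png

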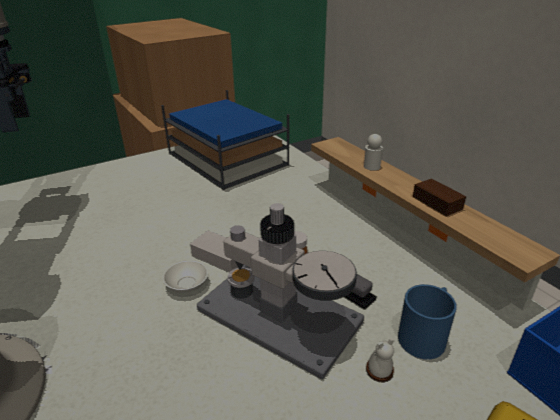

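View pics/top0.png

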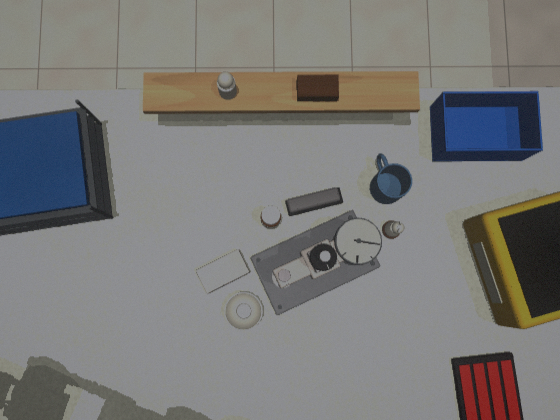

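The top view shows the knobs near (322,257), the gauge at about (358,242) and the stylus on the lower left, around (285,274). I'll zoom in.

```bash
cat > h.py <<'E'
import numpy as np, cv2
from bench import ctrl
def ray(n,u,v):
    p=ctrl.camera_params(n);T=p["pose"]
    d=T[:3,:3]@np.array([(u-p["cx"])/p["fx"],-(v-p["cy"])/p["fy"],-1.]);return T[:3,3],d
def onz(n,u,v,z):
    o,d=ray(n,u,v);return o+d*(z-o[2])/d[2]
def proj(n,P):
    p=ctrl.camera_params(n);T=p["pose"];c=T[:3,:3].T@(np.asarray(P)-T[:3,3])
    return np.array([p["cx"]+p["fx"]*c[0]/-c[2],p["cy"]-p["fy"]*c[1]/-c[2]])
E
python3 - <<'E'
from h import *
a=cv2.imread("pics/top0.png")[195:325,235:395];cv2.imwrite("pics/topc.png",cv2.resize(a,None,fx=4.8,fy=4.5,interpolation=cv2.INTER_CUBIC))
a=cv2.imread("pics/side0.png")[195:315,220:380];cv2.imwrite("pics/sidec.png",cv2.resize(a,None,fx=5,fy=5,interpolation=cv2.INTER_CUBIC))
t=cv2.imread("pics/top0.png")
g=cv2.cvtColor(t,cv2.COLOR_BGR2GRAY).astype(int)
for name,(x0,x1,y0,y1),f in(("coarse",(300,345,236,278),lambda i:i<45),):
    m=np.zeros_like(g,np.uint8);m[y0:y1,x0:x1]=f(g[y0:y1,x0:x1])
    n,l,s,c=cv2.connectedComponentsWithStats(m)
    for i in range(1,n):
        if s[i,4]>20:print(name,s[i],c[i])
E
```

```text
coarse [311 245  17  17 100] [318.04 251.3 ]
coarse [310 254   6  14  22] [311.81818182 261.27272727]
```

View pics/topc.png

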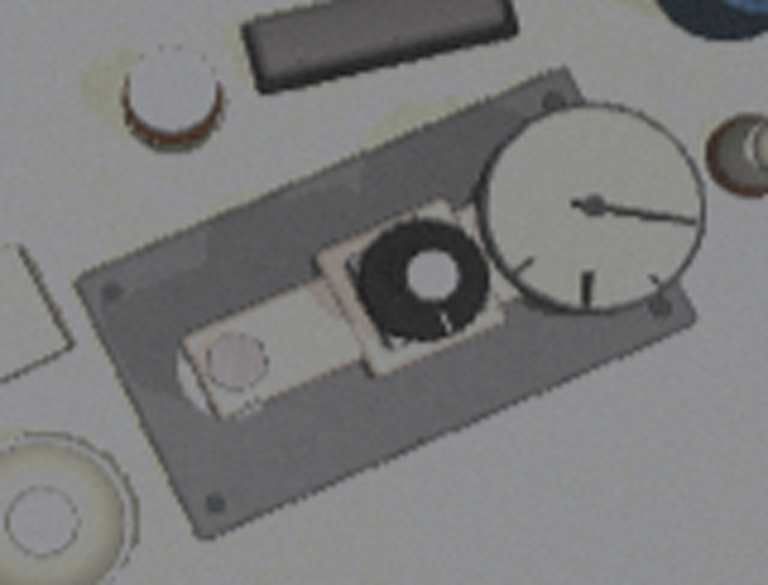

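View pics/sidec.png

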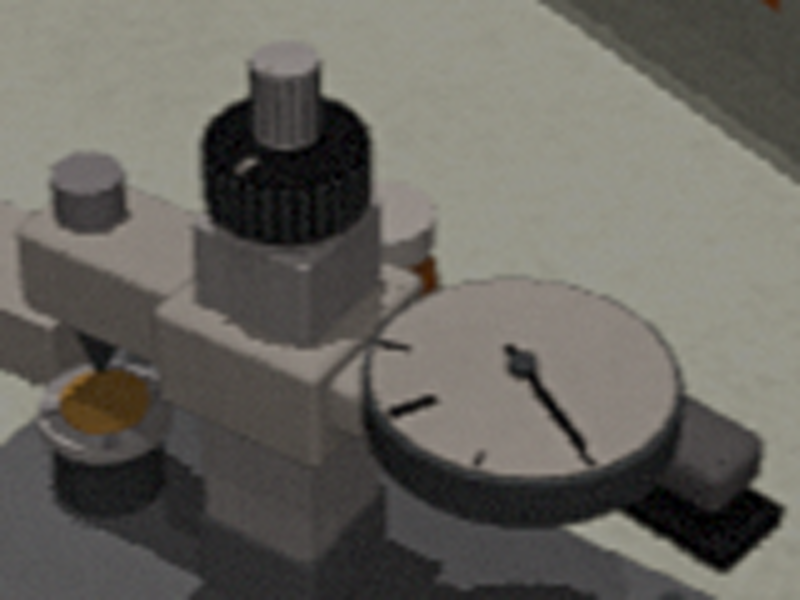

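Run:
```python
from h import *
def tri(a,b):
    o1,d1=ray("top",*a);o2,d2=ray("side",*b)
    s=np.linalg.lstsq(np.c_[d1,-d2],o2-o1,rcond=None)[0]
    p,q=o1+s[0]*d1,o2+s[1]*d2
    return (p+q)/2,np.linalg.norm(p-q)*1e3
T=lambda x,y:(235+x/4.8-.4,195+y/4.5-.4)
S=lambda x,y:(220+x/5-.4,195+y/5-.4)
print("fine top",tri(T(432,275),S(286,57)))
print("gauge",tri(T(593,205),S(521,364)))
print("stylus cyl top",tri(T(237,360),S(88,172)))
# rims from top image: ellipse fits
t=cv2.imread("pics/top0.png");g=cv2.cvtColor(t,cv2.COLOR_BGR2GRAY)
m=((g<60)).astype(np.uint8);m[:, :305]=0;m[:,341:]=0;m[:238]=0;m[276:]=0
m=cv2.morphologyEx(m,cv2.MORPH_OPEN,np.ones((3,3)))
c=max(cv2.findContours(m,cv2.RETR_EXTERNAL,cv2.CHAIN_APPROX_NONE)[0],key=cv2.contourArea)
e=cv2.minEnclosingCircle(cv2.convexHull(c));print("coarse circ",e,cv2.fitEllipse(cv2.convexHull(c)), onz("top",*e[0],.202))
gc=onz("top",*T(593,205),.151);fc=onz("top",*T(432,275),.231)
d=gc-fc;print(gc,fc,np.linalg.norm(d[:2]),np.degrees(np.arctan2(d[1],d[0])))
# tag and tip in side view
q=[S(105,402),S(100,370)]
ax=fc[:2]-d[:2]/np.linalg.norm(d[:2])*.085;print("stylus axis",ax)
for z in(.05,.06,.061,.065,.07,.08,.09): print(z,proj("side",[*ax,z]),[round(5*(v-o+.4)) for v,o in zip(proj("side",[*ax,z]),(220,195))])
R=ctrl.current_eef_rot();print(R)
```

```text
fine top (array([ 0.51819023, -0.0992847 ,  0.23533547]), np.float64(0.19278977370997927))
gauge (array([ 0.55461278, -0.17871642,  0.15385691]), np.float64(1.1146720287445275))
stylus cyl top (array([ 0.48368791, -0.02220628,  0.16008084]), np.float64(1.1500178615786454))
coarse circ ((322.55322265625, 257.35931396484375), 13.652268409729004) ((322.4480285644531, 257.0176696777344), (26.087034225463867, 27.28727149963379), 74.60040283203125) [ 0.51684721 -0.09863576  0.202     ]
[ 0.55535131 -0.17949545  0.151     ] [ 0.5183644  -0.09970313  0.231     ] 0.0879479685975005 -65.13040316731352
stylus axis [ 0.48261728 -0.02258541]
0.05 [240.86531506 278.09246258] [106, 417]
0.06 [240.54326504 273.94660127] [105, 397]
0.061 [240.51082772 273.52902443] [105, 395]
0.065 [240.38065188 271.85322578] [104, 386]
0.07 [240.21696598 269.74604057] [103, 376]
0.08 [239.88633323 265.48969076] [101, 354]
0.09 [239.55127987 261.17643297] [100, 333]
[[ 3.12460787e-01 -4.29688038e-04 -9.49930562e-01]
 [ 9.49930018e-01 -1.01967688e-03  3.12461070e-01]
 [-1.10288301e-03 -9.99999388e-01  8.95645257e-05]]
```

```bash
cat >> h.py <<'E'
AX=np.array([.518,-.0992])
GC=np.array([.5551,-.1791])
def Rot(yaw):  # jaw direction yaw deg, tool down
    a=np.radians(yaw);x=np.array([np.cos(a),np.sin(a),0]);y=np.array([0,0,-1.])
    return np.c_[x,y,np.cross(x,y)]
def polar(img,coarse,gc=GC):
    z=.1525-.008*coarse   # measured mean of the given and seen height
    A=np.radians(np.arange(0,360,.5));r=np.linspace(.011,.027,33)
    uv=np.array([[proj("side",[gc[0]+q*np.cos(a),gc[1]+q*np.sin(a),z]) for q in r] for a in A],np.float32)
    g=cv2.cvtColor(img,cv2.COLOR_BGR2GRAY)
    return cv2.remap(g,uv[...,0],uv[...,1],cv2.INTER_LINEAR).astype(float)
def needle(img,coarse):
    """needle direction, deg, world (anticlockwise)"""
    s=polar(img,coarse).mean(1);w=np.clip(np.median(s)-s-.4*(np.median(s)-s.min()),0,None)
    k=np.argmax(w);i=np.arange(-16,17);ww=w[(k+i)%720]
    return ((k+(ww*i).sum()/ww.sum())*.5)%360
E
python3 - <<'E'
from h import *
im=cv2.imread("pics/side0.png");z0=needle(im,0);print("zero",z0,needle(im,-.25),needle(im,.25))
# marks
for nm,r0 in(("marks",.04),):
    A=np.arange(0,360,1.);
    uv=np.array([proj("side",[GC[0]+r0*np.cos(np.radians(a)),GC[1]+r0*np.sin(np.radians(a)),.1525]) for a in A],np.float32)[None]
    g=cv2.remap(cv2.cvtColor(im,cv2.COLOR_BGR2GRAY),uv[...,0],uv[...,1],1)[0].astype(int)
    print([(int(a),int(v)) for a,v in zip(A,g) if v<100])
q=ctrl.current_q()
for yaw in range(-180,181,30):
    j=ctrl.ik([*AX,.30],Rot(yaw));print(yaw,None if j is None else np.round(j,1))
a=cv2.imread("pics/top0.png")[240:275,305:342];cv2.imwrite("pics/knob.png",cv2.resize(a,None,fx=14,fy=14,interpolation=cv2.INTER_CUBIC))
E
```

```text
Traceback (most recent call last):
  File "h.py", line 24, in needle
    s=polar(img,coarse).mean(1);w=np.clip(np.median(s)-s-.4*(np.median(s)-s.min()),0,None)
      ~~~~~^^^^^^^^^^^^
  File "h.py", line 19, in polar
    uv=np.array([[proj("side",[gc[0]+q*np.cos(a),gc[1]+q*np.sin(a),z]) for q in r] for a in A],np.float32)
                  ~~~~^^^^^^^^^^^^^^^^^^^^^^^^^^^^^^^^^^^^^^^^^^^^^^^^
  File "h.py", line 9, in proj
    p=ctrl.camera_params(n);T=p["pose"];c=T[:3,:3].T@(np.asarray(P)-T[:3,3])
ValueError: time passes only in moves, steps and waits
```

```bash
sed -i 's/ctrl.camera_params(n)/CP[n]/; 3i CP={n:ctrl.camera_params(n) for n in ("side","top")}' h.py
python3 - <<'E'
from h import *
im=cv2.imread("pics/side0.png");z0=needle(im,0);print("zero",z0,needle(im,-.25),needle(im,.25))
r0=.04
A=np.arange(0,360,1.);
uv=np.array([proj("side",[GC[0]+r0*np.cos(np.radians(a)),GC[1]+r0*np.sin(np.radians(a)),.1525]) for a in A],np.float32)[None]
g=cv2.remap(cv2.cvtColor(im,cv2.COLOR_BGR2GRAY),uv[...,0],uv[...,1],1)[0].astype(int)
print([(int(a),int(v)) for a,v in zip(A,g) if v<100])
for yaw in range(-180,181,45):
    j=ctrl.ik([*AX,.30],Rot(yaw));print(yaw,None if j is None else np.round(j,1))
a=cv2.imread("pics/top0.png")[240:275,305:342];cv2.imwrite("pics/knob.png",cv2.resize(a,None,fx=14,fy=14,interpolation=cv2.INTER_CUBIC))
E
```

```text
zero 258.3036506629115 254.87096502294824 261.74757083626776
[(131, 98), (132, 79), (133, 62), (134, 48), (135, 71), (136, 94), (172, 81), (173, 61), (174, 42), (175, 26), (176, 14), (177, 35), (178, 60), (179, 86), (256, 99), (257, 74), (258, 51), (259, 38), (260, 66), (261, 99)]
-180 [-17.3  15.9  83.3  -0.   80.8 162.7]
-135 [-17.3  15.9  83.3  -0.   80.8 117.7]
-90 [-17.3  15.9  83.3  -0.   80.8  72.7]
-45 [-17.3  15.9  83.3  -0.   80.8  27.7]
0 [-17.3  15.9  83.3  -0.   80.8 -17.3]
45 [-17.3  15.9  83.3  -0.   80.8 -62.3]
90 [ -17.3   15.9   83.3   -0.    80.8 -107.3]
135 [ -17.3   15.9   83.3   -0.    80.8 -152.3]
180 [-17.3  15.9  83.3  -0.   80.8 162.7]
```

View pics/knob.png

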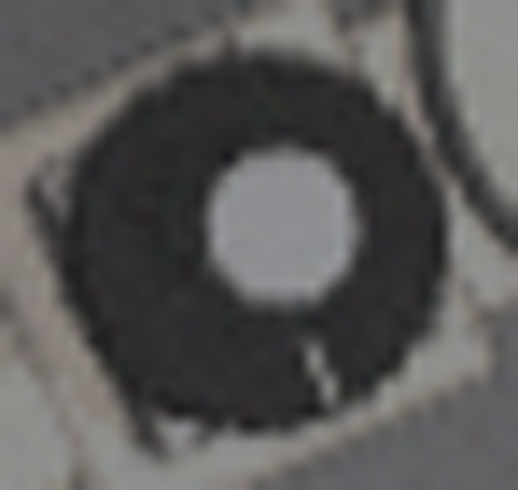

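Run:
```python
from h import *
R=Rot(132)
ctrl.goto([*AX,.30],R);print(ctrl.current_t(),ctrl.current_q())
print(ctrl.move_l([*AX,.1815],vel=.1,contact_N=6),ctrl.current_t(),ctrl.current_tool_pos(),ctrl.current_contact_force())
cv2.imwrite("pics/s1.png",ctrl.read_camera("side"));cv2.imwrite("pics/t1.png",ctrl.read_camera("top"))
```

```text
2.8167 [-1.72817141e+01  1.59027963e+01  8.33166983e+01  5.23092941e-03
  8.07883974e+01 -1.49306699e+02]
False 4.15 [ 0.51833778 -0.09927886  0.18202033] [-0.46904481  0.22088083 -0.22944007]
```

View pics/s1.png

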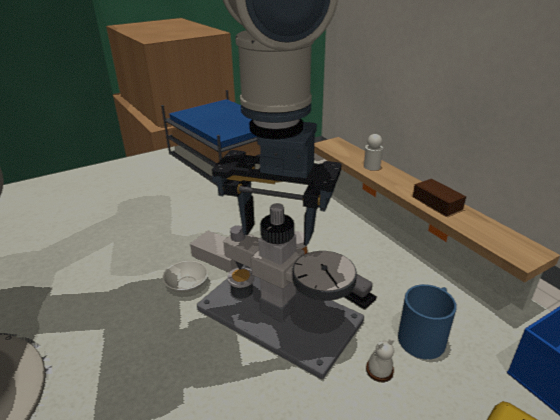

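The fingers straddle the knob at about (277,228), and the gauge at (325,273) is unobstructed. Next I'll close and check the side force.

Run:
```python
from h import *
ctrl.command_gripper(0.5)
print(ctrl.current_grip_width(),ctrl.current_contact_force(),ctrl.current_t())
```

```text
0.5787729572073562 [-3.5805887   5.79687017  4.62008317] 4.9167
```

```bash
cat >> h.py <<'E'
def turn(deg):
    q=np.array(ctrl.current_q(),float);q[5]+=deg;ctrl.movej(list(q))
def st(tag=""):
    print(tag,"t %.2f"%ctrl.current_t(),"q6 %.2f"%ctrl.current_q()[5],"F",np.round(ctrl.current_contact_force(),1),"T",np.round(ctrl.current_wrist_torque(),2),"w %.3f"%ctrl.current_grip_width())
E
python3 - <<'E'
from h import *
p=np.array(ctrl.current_tool_pos());d=np.array([-.53,.85,0])
st();ctrl.move_l(p+d*.0005,vel=.02);st("shift")
turn(12);st("turn")
im=ctrl.read_camera("side");cv2.imwrite("pics/s2.png",im);print(needle(im,.2))
turn(12);st("turn")
im=ctrl.read_camera("side");cv2.imwrite("pics/s3.png",im);print(needle(im,.4))
E
python3 - <<'E'
import cv2
a=cv2.imread("pics/s3.png")[195:315,220:380];cv2.imwrite("pics/s3c.png",cv2.resize(a,None,fx=5,fy=5,interpolation=cv2.INTER_CUBIC))
E
```

```text
t 4.92 q6 -149.32 F [-3.6  5.8  4.6] T [ 1.03  0.67 -0.19] w 0.579
shift t 5.17 q6 -149.24 F [ 2.2 -4.1 -1.3] T [-0.51 -0.16 -0.11] w 0.579
turn t 5.49 q6 -137.47 F [ 1.3 -3.1 -0.7] T [-0.36 -0.03 -0.24] w 0.585
259.1135159197863
turn t 5.86 q6 -125.86 F [ 2.3 -4.5 -1.2] T [-0.47 -0.1  -0.2 ] w 0.586
258.84724051933415
```

View pics/s3c.png

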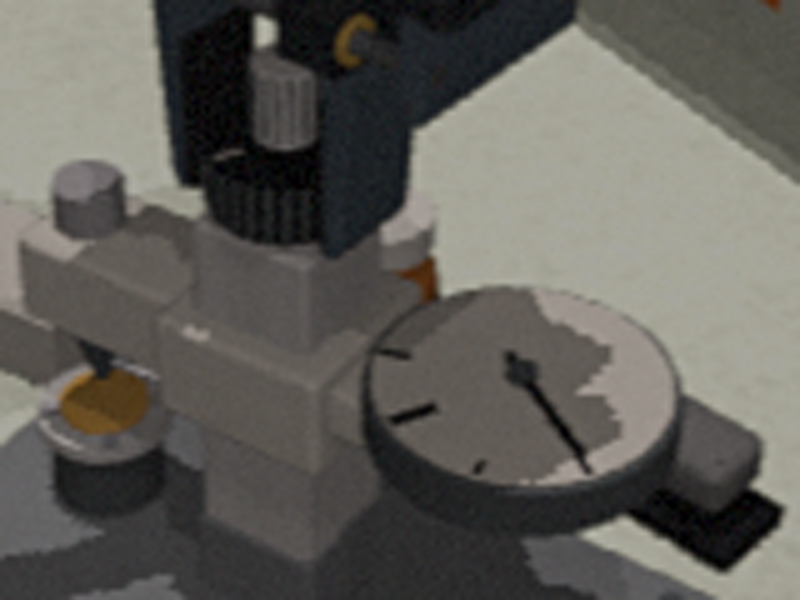

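Run:
```python
from h import *
for k in range(2):
    turn(14);st();
    c=np.radians(ctrl.current_q()[5]+149.3)
    im=ctrl.read_camera("side");print(c,needle(im,c))
cv2.imwrite("pics/s4.png",im)
a=im[195:315,220:380];cv2.imwrite("pics/s4c.png",cv2.resize(a,None,fx=5,fy=5,interpolation=cv2.INTER_CUBIC))
```

```text
t 6.26 q6 -112.29 F [ 1.2 -5.4 -0.6] T [-0.7  -0.1  -0.29] w 0.585
0.6459868147294904 258.957739655762
 t 6.66 q6 -98.76 F [ 0.8 -4.9 -1.3] T [-0.72 -0.11 -0.23] w 0.579
0.8820464252307206 259.2359926394717
```

View pics/s4c.png

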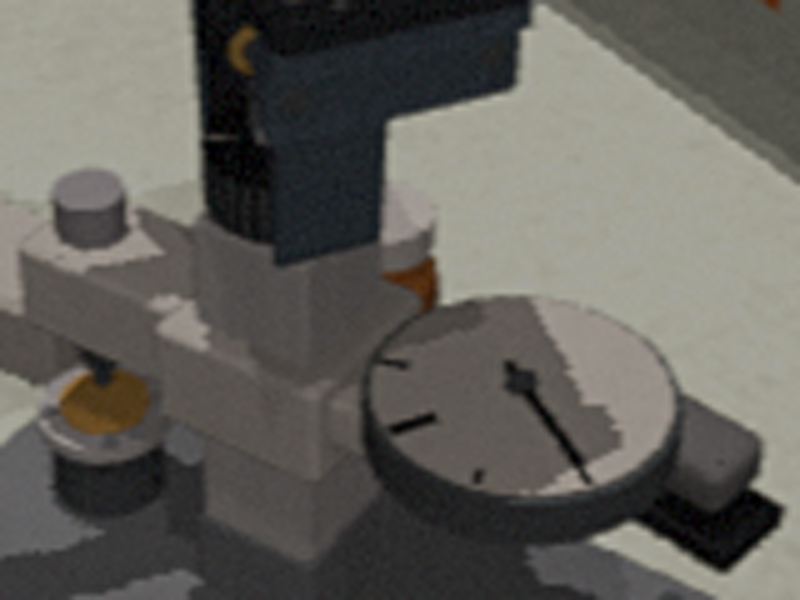

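Run:
```python
from h import *
def rd():
    c=np.radians(ctrl.current_q()[5]+149.3);im=ctrl.read_camera("side");return c,needle(im,c),im
turn(10);c,n,im=rd();print(c,n)
if n>256: turn(8);c,n,im=rd();print(c,n)
for k in range(20):
    if n<252: break
    turn(3);c,n,im=rd();print("%.3f %.1f"%(c,n),np.round(ctrl.current_wrist_torque()[2],2))
st()
a=im[195:315,220:380];cv2.imwrite("pics/s5c.png",cv2.resize(a,None,fx=5,fy=5,interpolation=cv2.INTER_CUBIC))
```

```text
1.0465359752350976 258.94762562413683
1.1749862615191284 259.19012287435936
1.219 259.3 0.1
1.268 258.8 -0.17
1.317 258.9 -0.06
1.367 258.9 -0.21
1.416 259.0 -0.18
1.466 258.9 -0.17
1.515 259.2 -0.2
1.564 259.1 -0.18
1.614 259.1 -0.16
1.663 259.1 -0.14
1.714 258.9 -0.23
1.763 258.9 -0.17
1.813 248.4 -0.19
 t 11.26 q6 -45.46 F [ 0.2 -5.3  0. ] T [-0.9  -0.17 -0.19] w 0.581
```

View pics/s5c.png

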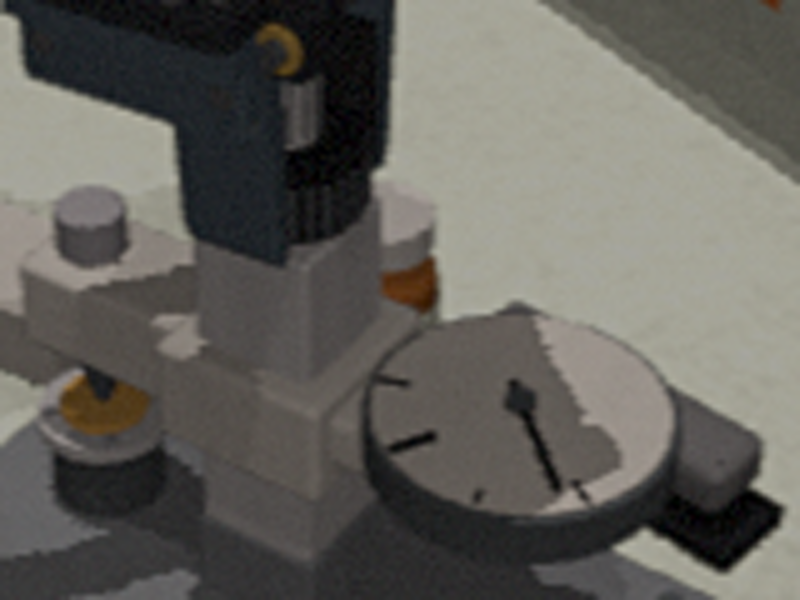

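The needle has left zero by about 10.5° and is still well short of the short mark. I'll turn another 2°, pause, then release.

Run:
```python
from h import *
def rd():
    c=np.radians(ctrl.current_q()[5]+149.3);im=ctrl.read_camera("side");return c,needle(im,c),im
turn(2);c,n,im=rd();print(c,n)
ctrl.sleep(1.5);print(rd()[:2])
ctrl.command_gripper(1.0);st();im=ctrl.read_camera("side");print(needle(im,c))
p=np.array(ctrl.current_tool_pos());print(p)
ctrl.move_l([p[0],p[1],.30],vel=.12)
im=ctrl.read_camera("side");print(needle(im,c));cv2.imwrite("pics/s6.png",im);st()
a=im[195:315,220:380];cv2.imwrite("pics/s6c.png",cv2.resize(a,None,fx=5,fy=5,interpolation=cv2.INTER_CUBIC))
```

```text
1.8448368501964971 240.4689050474918
(np.float64(1.844548934497139), np.float64(240.49001770881645))
 t 13.84 q6 -43.46 F [ 0.5 -0.1 -0.2] T [-0.04  0.05  0.01] w 1.002
240.45561418363553
[ 0.517177   -0.09931769  0.18146139]
240.43029216877082
 t 15.08 q6 -43.48 F [-0.5 -0.2 -0.5] T [-0.07 -0.02  0.03] w 1.002
```

View pics/s6c.png

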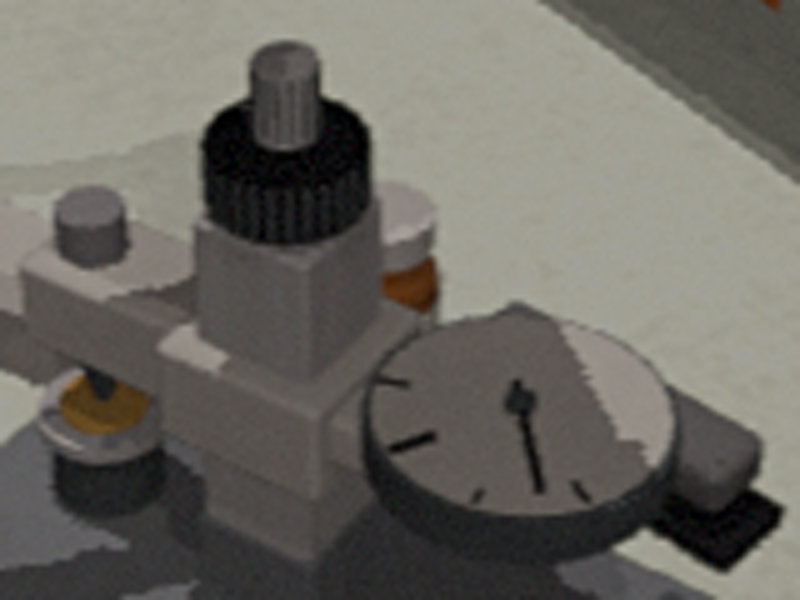

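Released, the needle holds about 18.5° off zero (240.4°, against 258.9°) and short of the first short mark. Next is the fine knob.

Run:
```python
from h import *
yaw=np.degrees(np.arctan2(*np.array(ctrl.current_eef_rot())[[1,0],0]));print(yaw)
A=[.518,-.0993]
print(ctrl.move_l([*A,.208],vel=.08,ori=Rot(yaw),contact_N=5));st()
ctrl.command_gripper(0.15);st()
im=ctrl.read_camera("side");print(needle(im,1.845));cv2.imwrite("pics/s7.png",im)
a=im[135:315,220:380];cv2.imwrite("pics/s7c.png",cv2.resize(a,None,fx=3.3,fy=3.3,interpolation=cv2.INTER_CUBIC))
```

```text
26.18191905296099
False
 t 16.38 q6 -43.52 F [-0.2  0.4  0.2] T [-0.09 -0.02 -0.02] w 0.999
 t 17.45 q6 -43.52 F [-5.2 -3.5  3.5] T [-0.66  0.9   0.  ] w 0.226
240.4750569369482
```

View pics/s7c.png

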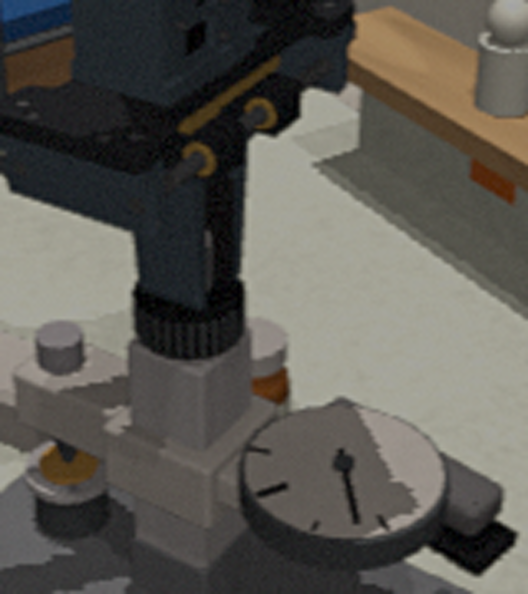

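The fingers have the fine knob at about 21 mm width, the tips clear the coarse knob, and the needle hasn't changed. I'll turn in checked steps.

Run:
```python
from h import *
def ring(im,c,r0):
    A=np.arange(90,280,.5)
    uv=np.array([proj("side",[GC[0]+r0*np.cos(a),GC[1]+r0*np.sin(a),.1525-.008*c]) for a in np.radians(A)],np.float32)[None]
    g=cv2.remap(cv2.cvtColor(im,cv2.COLOR_BGR2GRAY),uv[...,0],uv[...,1],1)[0].astype(float)
    from scipy.signal import find_peaks
    k,_=find_peaks(-g,prominence=20);return [(A[i],int(g[i])) for i in k]
im=ctrl.read_camera("side")
for r in(.038,.041,.043):print(r,ring(im,1.845,r))
p=np.array(ctrl.current_tool_pos());ctrl.move_l(p+np.array([-.83,-.56,0])*.0003,vel=.02);st()
for s in(15,15):
    turn(s);im=ctrl.read_camera("side");st();print(needle(im,1.845))
```

```text
0.038 [(np.float64(132.0), 45), (np.float64(175.5), 19), (np.float64(241.0), 33), (np.float64(258.5), 52)]
0.041 [(np.float64(133.5), 32), (np.float64(175.0), 19), (np.float64(217.0), 72), (np.float64(241.5), 74), (np.float64(257.5), 40)]
0.043 [(np.float64(134.0), 33), (np.float64(175.5), 14), (np.float64(216.0), 52), (np.float64(258.0), 47)]
 t 17.80 q6 -43.60 F [1.6 2.1 0.5] T [ 0.17 -0.24  0.01] w 0.236
 t 18.22 q6 -28.87 F [-1.5 -0.9  1.1] T [-0.13  0.37  0.08] w 0.230
229.36384361473947
 t 18.63 q6 -14.22 F [-2.7 -0.9  2.9] T [-0.23  0.65 -0.02] w 0.230
217.476704050694
```

Run:
```python
from h import *
def rd(): return needle(ctrl.read_camera("side"),1.845)
for s in(20,18):
    turn(s);st();print(rd())
for k in range(6):
    ctrl.sleep(.15);n=rd();e=n-175.3;print("n",n)
    if abs(e)<.6:break
    turn(np.clip(e*1.25,-8,8))
im=ctrl.read_camera("side");a=im[225:305,280:370];cv2.imwrite("pics/s8c.png",cv2.resize(a,None,fx=7,fy=7,interpolation=cv2.INTER_CUBIC));st()
```

```text
t 19.07 q6 5.41 F [-5.2 -0.4  3.9] T [-0.13  0.98 -0.04] w 0.231
201.48541231381006
 t 19.52 q6 23.18 F [-5.4  0.1  5.6] T [-0.03  1.01 -0.01] w 0.230
187.46351450605948
n 187.47453005126712
n 181.48619542163388
n 175.05429806547815
 t 20.74 q6 38.46 F [-4.7  0.9  4.9] T [ 0.07  0.99 -0.06] w 0.232
```

View pics/s8c.png

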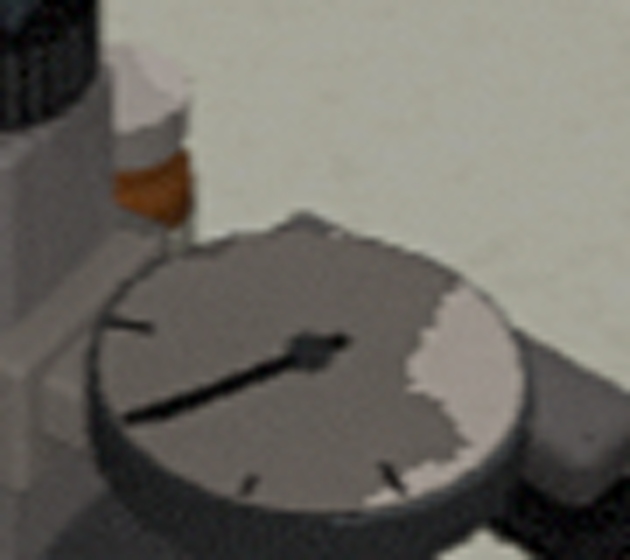

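The needle lies along the long thick mark, ending at about (128,418) in the crop. Time to let go and retreat.

Run:
```python
from h import *
def rd(): return needle(ctrl.read_camera("side"),1.845)
ctrl.command_gripper(1.0);st();print(rd())
p=np.array(ctrl.current_tool_pos());ctrl.move_l([p[0],p[1],.33],vel=.12);print(rd())
ctrl.goto([.40,.35,.35],Rot(17));ctrl.sleep(.5);print(rd());st()
im=ctrl.read_camera("top");cv2.imwrite("pics/t9.png",im)
a=im[195:325,235:395];cv2.imwrite("pics/t9c.png",cv2.resize(a,None,fx=4.8,fy=4.5,interpolation=cv2.INTER_CUBIC))
im=ctrl.read_camera("side");cv2.imwrite("pics/s9.png",im);cv2.imwrite("pics/s9c.png",cv2.resize(im[195:315,220:380],None,fx=5,fy=5,interpolation=cv2.INTER_CUBIC))
```

```text
t 21.88 q6 38.66 F [-0.9  0.2  1.1] T [-0.05  0.13  0.01] w 1.001
175.07291592337683
175.0711818819812
176.34827401979155
 t 25.39 q6 17.75 F [ 0.2 -0.5  0.1] T [-0.06  0.06  0.01] w 1.000
```

View pics/t9c.png

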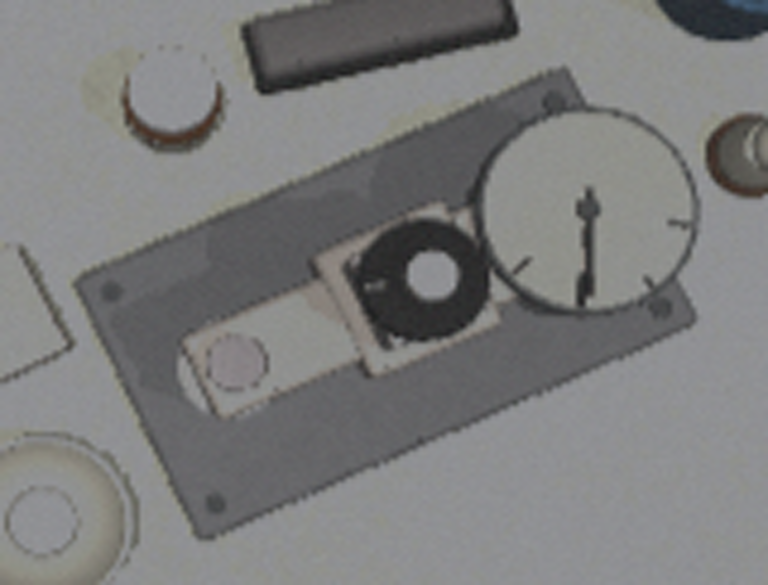

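View pics/s9c.png

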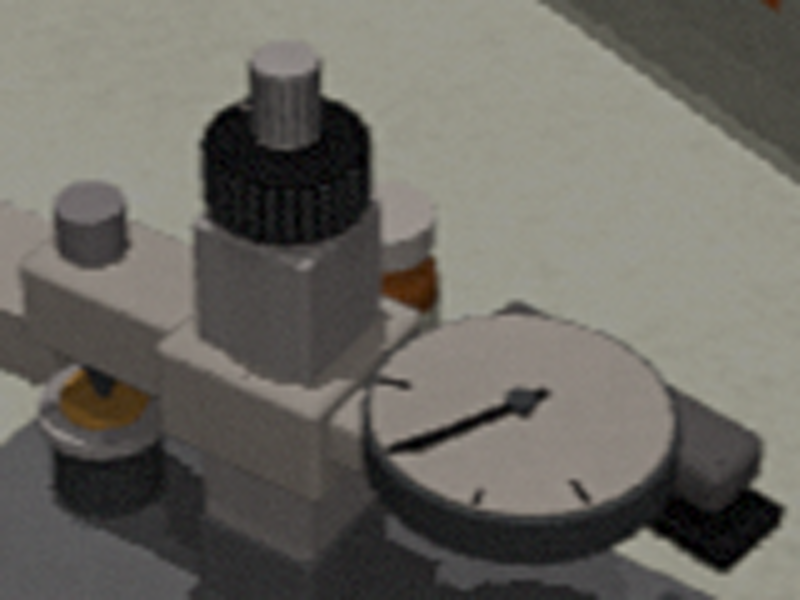

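View pics/t9.png

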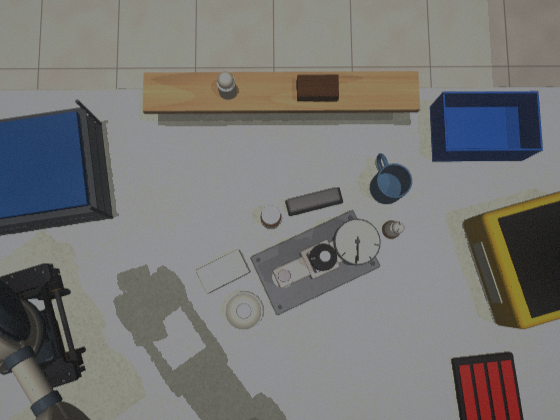

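```bash
cat > m.py <<'E'
from h import *
def cen(n,gray,uv0,z,R0,R1,ang):
    uv=np.array([[proj(n,[uv0[0]+q*np.cos(a),uv0[1]+q*np.sin(a),z]) for q in np.linspace(R0,R1,25)] for a in np.radians(ang)],np.float32)
    return cv2.remap(gray,uv[...,0],uv[...,1],1).astype(float).mean(1)
def com(s,ang,lo,hi):
    k=(ang>=lo)&(ang<=hi);d=np.clip(np.percentile(s[k],80)-s[k]-8,0,None);return (d*ang[k]).sum()/d.sum()
ang=np.arange(90,290,.5)
for n,f,z,dz in(("top","top0",.151,0),("top","t9",.151,.0148),("side","side0",.1525,0),("side","s6",.1525,.0148),("side","s9",.1525,.0148)):
    g=cv2.cvtColor(cv2.imread(f"pics/{n if 0 else f}.png"),cv2.COLOR_BGR2GRAY)
    # disc centre from its hub: darkest-needle joint found by disc rim contour
    uv=proj(n,[*GC,z-dz]).astype(int)
    m=(cv2.GaussianBlur(g,(3,3),0)>(105)).astype(np.uint8)
    hub=g[uv[1]-4:uv[1]+5,uv[0]-4:uv[0]+5]
    w=np.clip(100-hub.astype(float),0,None);yy,xx=np.mgrid[-4:5,-4:5]
    print(f,"pred",proj(n,[*GC,z-dz]))
    for c in(GC,GC+[.001,0],GC-[.001,0],GC+[0,.001],GC-[0,.001]):
        a=cen(n,g,c,z-dz,.012,.026,ang);b=cen(n,g,c,z-dz,.040,.044,ang)
        print("   needle %.1f"%ang[np.argmin(a)],"%.1f"%com(a,ang,ang[np.argmin(a)]-6,ang[np.argmin(a)]+6),"marks",[round(com(b,ang,l,l+16),1) for l in(250,209,168,126)])
E
python3 m.py
```

```text
top0 pred [357.9572992  240.27600083]
   needle 258.0 258.2 marks [np.float64(259.6), np.float64(217.0), np.float64(174.8), np.float64(132.2)]
   needle 255.0 255.4 marks [np.float64(258.2), np.float64(216.1), np.float64(174.8), np.float64(133.2)]
   needle 261.0 261.0 marks [np.float64(260.9), np.float64(217.8), np.float64(174.7), np.float64(131.1)]
   needle 258.5 258.7 marks [np.float64(259.8), np.float64(218.0), np.float64(176.1), np.float64(133.0)]
   needle 257.5 257.6 marks [np.float64(259.4), np.float64(215.9), np.float64(173.4), np.float64(131.3)]
t9 pred [356.79240061 240.89974137]
   needle 179.5 180.2 marks [np.float64(259.5), np.float64(217.3), np.float64(175.8), np.float64(132.3)]
   needle 179.5 180.2 marks [np.float64(258.2), np.float64(216.5), np.float64(176.4), np.float64(133.2)]
   needle 179.5 180.2 marks [np.float64(260.8), np.float64(218.1), np.float64(175.0), np.float64(131.3)]
   needle 182.5 183.2 marks [np.float64(259.9), np.float64(218.4), np.float64(177.4), np.float64(133.2)]
   needle 177.0 177.3 marks [np.float64(259.1), np.float64(216.2), np.float64(174
[... 1009 characters left out ...]
float64(176.5), np.float64(134.3)]
   needle 239.5 239.1 marks [np.float64(257.7), np.float64(215.6), np.float64(173.8), np.float64(132.4)]
s9 pred [324.13005496 275.43764744]
   needle 176.0 176.1 marks [np.float64(258.0), np.float64(216.6), np.float64(176.1), np.float64(133.4)]
   needle 176.0 176.2 marks [np.float64(256.7), np.float64(215.8), np.float64(176.5), np.float64(134.5)]
   needle 176.0 176.0 marks [np.float64(259.3), np.float64(217.5), np.float64(175.7), np.float64(132.4)]
   needle 179.0 179.1 marks [np.float64(258.3), np.float64(217.7), np.float64(177.5), np.float64(134.3)]
   needle 173.0 173.2 marks [np.float64(257.8), np.float64(215.6), np.float64(174.7), np.float64(132.6)]
```

The needle seems to sit above the dial face, so parallax biases angles taken about an assumed centre. I'll measure the needle's line direction, which doesn't depend on the centre.

```bash
cat > m2.py <<'E'
from h import *
def line(n,f,z,r0=.009,r1=.029):
    g=cv2.GaussianBlur(cv2.cvtColor(cv2.imread(f"pics/{f}.png"),cv2.COLOR_BGR2GRAY),(1,1),0)
    # rectify 0.25mm/px around GC
    N=320;s=.00025;i=(np.arange(N)-N/2)*s
    uv=np.array([[proj(n,[GC[0]+x,GC[1]+y,z]) for x in i] for y in i],np.float32)
    r=cv2.remap(g,uv[...,0],uv[...,1],cv2.INTER_CUBIC).astype(float)
    bg=cv2.medianBlur(r.clip(0,255).astype(np.uint8),41).astype(float)
    d=np.clip(bg-r-25,0,None)
    X,Y=np.meshgrid(i,i)
    a=np.radians(needle0[f]);al=X*np.cos(a)+Y*np.sin(a);pe=-X*np.sin(a)+Y*np.cos(a)
    k=(al>r0)&(al<r1)&(abs(pe)<.006)&(d>0)
    # per-station centroid then line fit
    st=np.arange(r0,r1,.001);P=[]
    for q in st:
        kk=k&(abs(al-q)<.0006)
        if d[kk].sum()>0:P.append((q,(d[kk]*pe[kk]).sum()/d[kk].sum()))
    P=np.array(P);c=np.polyfit(P[:,0],P[:,1],1);res=np.std(P[:,1]-np.polyval(c,P[:,0]))
    return needle0[f]+np.degrees(np.arctan(c[0])),c[1]*1e3,res*1e3
needle0={"top0":258,"t9":180,"side0":258.4,"s6":240.5,"s9":176}
for n,f,z in(("top","top0",.151),("top","t9",.1362),("side","side0",.1525),("side","s6",.1377),("side","s9",.1377)):
    print(f,[np.round(line(n,f,z,*q),2) for q in((.009,.029),(.012,.027),(.009,.036))])
E
python3 m2.py
```

```text
top0 [array([ 2.5947e+02, -4.4000e-01,  2.5000e-01]), array([259.53,  -0.46,   0.26]), array([260.9 ,  -0.85,   0.29])]
t9 [array([1.802e+02, 3.000e-02, 1.300e-01]), array([ 1.8121e+02, -3.2000e-01,  9.0000e-02]), array([177.42,   0.84,   0.39])]
side0 [array([ 2.6028e+02, -6.5000e-01,  6.0000e-02]), array([ 2.605e+02, -7.400e-01,  3.000e-02]), array([ 2.6081e+02, -8.0000e-01,  9.0000e-02])]
s6 [array([ 2.4348e+02, -9.9000e-01,  1.0000e-01]), array([ 2.4343e+02, -9.7000e-01,  1.2000e-01]), array([ 2.4323e+02, -9.2000e-01,  1.0000e-01])]
s9 [array([ 1.7886e+02, -9.0000e-01,  5.0000e-02]), array([ 1.7917e+02, -1.0100e+00,  5.0000e-02]), array([ 1.7843e+02, -7.8000e-01,  7.0000e-02])]
```

Run:
```python
from h import *
o=[]
for n,f,z in(("top","t9",.1362),("side","s9",.1377),):
    g=cv2.imread(f"pics/{f}.png");N=390;s=.00028;i=(np.arange(N)-N/2)*s
    uv=np.array([[proj(n,[GC[0]-y,GC[1]-x,z]) for x in i] for y in i],np.float32)
    o.append(cv2.remap(g,uv[...,0],uv[...,1],cv2.INTER_CUBIC))
cv2.imwrite("pics/rect.png",np.hstack(o))
```

View pics/rect.png

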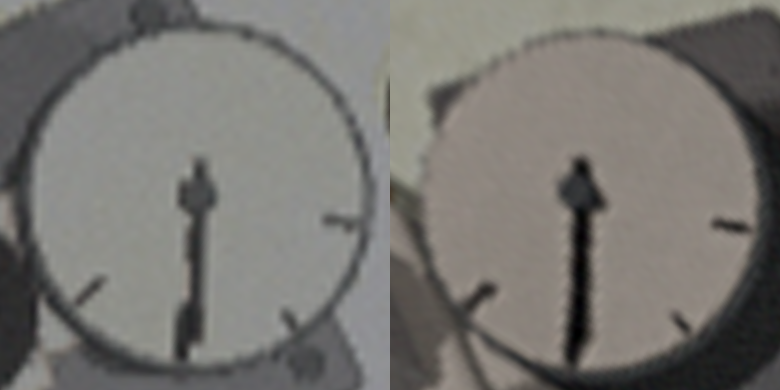

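Both cameras show the needle roughly 4° short: it lies on the short-mark side of the thick mark in the near-overhead view. I'll regrip the fine knob and add about 5.3°.

Run:
```python
from h import *
A=[.5178,-.0994]
ctrl.goto([*A,.30],Rot(0))
print(ctrl.move_l([*A,.208],vel=.08,contact_N=5))
ctrl.command_gripper(0.15);st()
r=lambda:needle(ctrl.read_camera("side"),1.845)
print(r());turn(5.5);ctrl.sleep(.2);print(r());st()
```

```text
False
 t 29.57 q6 -17.36 F [-5.1 -1.9  4.8] T [-0.19  1.07  0.03] w 0.230
175.04028663952033
170.6903761090561
 t 30.12 q6 -11.94 F [-1.5  0.1  2.8] T [-0.14  0.43  0.06] w 0.229
```

Moved 4.35° more. Release and verify.

```bash
python3 - <<'E'
from h import *
ctrl.command_gripper(1.0)
p=np.array(ctrl.current_tool_pos());ctrl.move_l([p[0],p[1],.33],vel=.12)
ctrl.goto([.40,.35,.35],Rot(17));ctrl.sleep(.5);st()
o=[]
import sys
for n,f,z in(("top","t10",.1362),("side","s10",.1377),):
    g=ctrl.read_camera(n);cv2.imwrite(f"pics/{f}.png",g);N=390;s=.00028;i=(np.arange(N)-N/2)*s
    uv=np.array([[proj(n,[GC[0]-y,GC[1]-x,z]) for x in i] for y in i],np.float32)
    o.append(cv2.remap(g,uv[...,0],uv[...,1],cv2.INTER_CUBIC))
cv2.imwrite("pics/rect2.png",np.hstack(o))
E
sed -i '/^needle0=/,$d' m2.py
cat >> m2.py <<'E'
needle0={"t10":176,"s10":171}
for n,f,z in(("top","t10",.1362),("side","s10",.1377)):
    print(f,[np.round(line(n,f,z,*q),2) for q in((.009,.029),(.012,.027),(.009,.036))])
E
python3 m2.py
python3 -c "
import cv2,numpy as np
a=cv2.imread('pics/top0.png');b=cv2.imread('pics/t10.png');d=cv2.absdiff(a,b)[160:340,190:420].max(2);cv2.imwrite('pics/d.png',cv2.resize(np.clip(d.astype(int)*3,0,255).astype('uint8'),None,fx=3,fy=3))"
```

```text
t 34.62 q6 17.75 F [1.  0.9 0.8] T [-0.08  0.04  0.04] w 1.007
t10 [array([1.7631e+02, 2.0000e-01, 6.0000e-02]), array([1.7615e+02, 2.2000e-01, 6.0000e-02]), array([175.36,   0.47,   0.19])]
s10 [array([ 1.7365e+02, -6.1000e-01,  1.3000e-01]), array([ 1.7329e+02, -5.3000e-01,  1.2000e-01]), array([175.04,  -1.  ,   0.21])]
```

View pics/rect2.png

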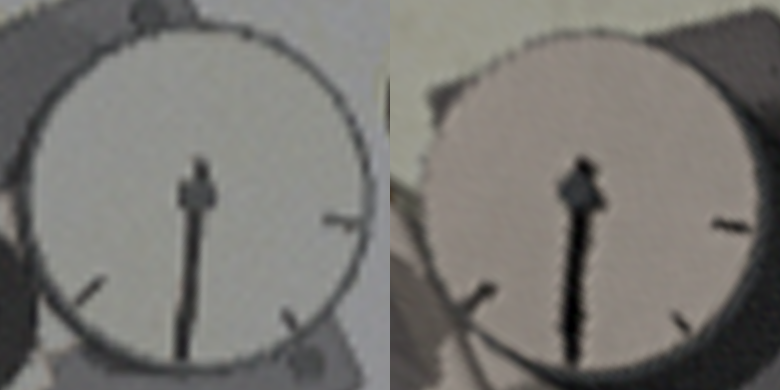

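View pics/d.png

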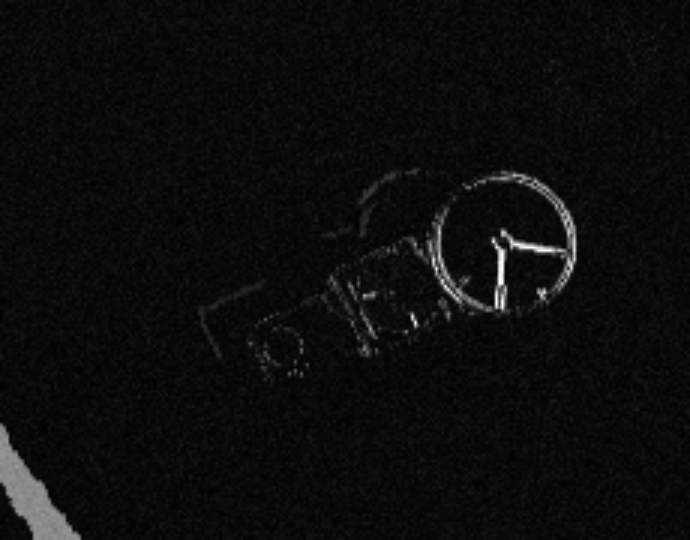

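The overhead view now shows the needle aligned with the thick mark, and nothing else on the desk has moved. Line directions are 173–175° from the side and about 176° from the top, against a target of about 174.5°.

```bash
python3 -c "
from bench import ctrl
ctrl.sign_off();print(ctrl.current_t())"
```

```text
the job is handed in; nothing more can be done
the job is handed in; nothing more can be done
```

The needle is on the long thick mark (10 N), both knobs are released, and the job was handed in at about 35 s of the 72 s allowed.

- **Coarse knob:** I turned it clockwise about 106° in camera-checked steps. The needle lifted about 17–18° (roughly 2 N), short of the first short mark at 43°. I paused 1.5 s, then let go, and the needle held.
- **Fine knob:** I turned it about 82° and released. A recheck showed the needle about 4° short: the needle sits above the dial face, so the side camera had misled my first reading. I regripped, added 5.5°, and released again.
- **Final needle check:** its direction measured 173–175° from the side camera and about 176° from the top, with the thick mark at about 174.5°. That is agreement within about 2° (roughly 0.2 N). In the overhead view the needle lies along the mark, and no reading went beyond it by more than about 1.5°.
- **Surroundings:** comparing the first and last overhead images shows only the gauge, head, knob and shadows changed. I did not measure the tag separately, but it looked in place in the last enlarged side view, taken before the final 5.5° turn. The robot is clear of the stand, and the forces I read stayed under 9 N.

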